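Restart the dust extractor under its push-latch cover

TASK

Restart the dust extractor at the grey switch box: press the front of its blue push-latch cover so that it pops open, then press the green button under it fully down and let it go, without pressing the red one. Then push the cover back over and press its front down again until it latches shut and stays shut by itself. Leave the things standing round the box where they are, and pick nothing up.

Things in the scene. Friction and masses are not known exactly. Their poses are not given: they have to be found in the camera images.
- switch_box: Grey switch box fixed to the bench, 150 (x) x 160 (y) x 60 mm (feet 202 mm over all in y), a blue cover on top. Origin 5 mm in front of its middle, on the bench; x points from its front (latch side) to its back (hinge side), z up. It may stand turned by up to 0.35 rad. The inner deck with the two buttons lies 35 mm above the bench.
- cover (a joint): Angle of the blue cover, rad: 0 latched shut (level), about -0.09 pressed down to its stop, 1.6 open (upright). Plate 128 mm from hinge side to front edge, 160 wide, 6 thick. Push-push latch: pressed to the stop and let go, it springs open by itself within 1.5 s and stays up; pushed shut, pressed to the stop and let go, it latches. Let go before it has latched, it springs up again.
- cover_press (a point): Point on the cover's outer (upper) face where it is pressed, marked by four black ridges: mid-width, 105 mm from the hinge axis, 25 mm from the front edge. Moves with the cover; latched, it is 78 mm above the bench, and its stop is 9.5 mm lower. On the way down it takes about 2 N here with brief peaks of 4 to 6 N, then it meets the stop; pressing on it with up to 20 N is safe.
- cover_hinge (a point): Middle of the hinge axis at the back of the box, 72 mm above the bench, fixed to the box and with its axes; the hinge axis is y, in the plane of the cover's inner face. The cover opens upward and away from the front. To shut it, push its outer face from behind, over and down: 1 to 3 N near the front edge.
- start (a joint): Green button: travel in m, 0 released, 0.006 fully down; springs back. Fully down takes about 4 N; 6 N is safe.
- start_top (a point): Centre of the top of the green button's cap (28 mm across), 57 mm above the bench when released, 66 mm in front of the hinge axis and 36 mm to the left or right of the middle of the box: which side differs. It can be reached only while the cover is open. It moves down with the cap.
- stop (a joint): Red button beside the green one, same kind; travel in m, 0 released. Must not be pressed.
- stop_top (a point): Centre of the top of the red button's cap (28 mm across), on the other side from the green one.
- sanding_block: Cork sanding block, 56 x 96 x 31 mm, lying beside the switch box; origin under its centre. Bystander.
- ferrule: Small grey pressed-steel ferrule, 26 mm across and 26 mm high, standing beside the switch box; origin under its centre. Bystander.
- rivet_tin: Flat round tin with a green lid, 66 mm across and 25 mm high; origin under its centre. Bystander.
- masking_tape: Roll of masking tape lying flat, 96 mm across and 25 mm high; origin under its centre. Bystander.

How it is judged:
By the outcome, as a careful person would: the job done as asked, in the order asked, and still so for the second after the job is handed in, with the robot touching nothing.
It also fails if it takes over 51 s, if anything falls off the work surface, if the arm or the gripper's body presses on something with over 40 N, if the wrist force passes 120 N, or if a joint passes its speed limit or range.

ROBOT

A 7-joint arm with a two-finger parallel gripper is mounted at the origin on a cart in front of the work surface, level with it; the furniture and walls round the work are solid. World frame = base frame: x ahead of the robot, y to its left, z up, the work surface at z = 0. Lengths are in m, angles in degrees, forces in N, time in s.
With the tool pointing down it reaches from about 0.4 to 0.85 m from the base axis. Payload 6.9 kg.
Tool frame: the origin (TCP) lies between the finger pads; the fingertips stand 14 mm ahead of it and the grasp point (between the pads) lies 5 mm behind it; z points along the fingers, y is the line along which they close (so a half turn about z gives the same grasp; the last joint's range is limited). The gripper opens to 85 mm and grips with 20 to 120 N. Pads are 22 mm wide; open, the fingers measure 114 mm over their backs; the gripper's body (76 mm by 85 mm) begins 54 mm behind the grasp point. The pads swing forward as they close: fully open they stand 13 mm farther back than shut.
Start: joints at [75.315, 29.078, -13.613, 85.955, 7.202, 65.827, -8.869], TCP at [0.221, -0.585, 0.216] pointing down, gripper open.
Joint ranges: [-176.47, 176.47], [-13.61, 117.27], [-81.72, 77.17], [0.22, 143.17], [-87.28, 267.28], [10, 112.55], [-165.47, 165.47]. Speed limits (degrees/s): [136.94, 136.94, 180, 180, 180, 180, 180].

INTERFACE

Orientations are given as a 3x3 rotation matrix whose columns are the frame's x, y, z axes.
In Python, from cell import ctrl gives the robot as it stands.
- The arm moves only by the shell command python3 -m handwheel 'ROWS' [OPENING]. ROWS is JSON, a list of rows, each a list of 2 entries, a list of its own where there are three numbers: the shift along the tool's x, y, z in cm, then the turn about the tool's z in rad. A call has 1 to 12 rows; each row shifts and turns the commanded pose from where the row before left it, along the tool's axes as they then stand; what a row does not reach is not made up. A row lasts 1/10 s, in which the tool goes at most 50 mm and 8.59 degrees, less where a joint would pass 70% of its speed; a pose out of reach is approached as far as the arm can. A call is refused whole if a number of a shift passes 5 or a number of a turn 0.15, either way. A call with a gripper value outside its range is refused whole. OPENING is the opening, from 0 (shut) to 1 (fully open), set as the call begins (- or left out, the last holds). The fingers move at their own pace and stop on an object; the grip force is fixed at half the most. Time passes only in rows, so rows that do not move let the fingers close. It gives the time, the measured TCP pose, the force, the opening and the grip force at its end, in the units of the state.
- ctrl.state(): the state, without advancing time (a new reading comes with each control period).
- ctrl.capture(name): name is "scene" or "top"; returns the picture (400x640x3 uint8, red, green, blue); there is no depth.
- ctrl.calibration(name): a dict with "K" (3x3 intrinsics, pixels), "R" (3x3) and "t" (3): a world point X has camera coordinates R X + t. Camera axes: x right, y down, z forward; pixel columns grow to the right and rows downward; lengths in m; the calibration is good to about 2 mm. A picture is of the moment at which its call begins. calibration takes no time and is no camera call.
- ctrl.finish_job(): hands the job in; it is judged then, once.
The state is a dict: "time_s": time; "qpos": joint angles; "qd": joint speeds; "tau": joint torques, N m; "ee_pos": TCP position; "tool_rot": TCP orientation; "wrist_force": force on the tool from outside, world axes, zero at the start; "wrist_torque": the same for the moment, N m; "opening": opening from 0.0 (shut) to 1.0 (fully open); "grasp_force": force on a finger pad.
Only numpy, scipy, OpenCV 4.12 (cv2) and the standard library are available. Lean on these libraries where they do the work, as an engineer would, in place of code of your own. Each camera call takes 0.05 s, during which the arm holds its last target. There are 200 camera calls.

## Working session

There is one attempt and no reset: what is moved stays moved. The work goes in short steps, Python scripts to look and compute and a shell command to move; the robot and the scene stay as the last step left them, time stands still between calls to the robot, and variables do not carry over. Pictures are saved under pics/ and viewed, at most 10 in all, crops included, and the job is handed in when it is done.

```bash
ls; mkdir -p pics
python3 - <<'E'
from cell import ctrl
import cv2,numpy as np
for n in("scene","top"):
    im=ctrl.capture(n); cv2.imwrite(f"pics/{n}0.png",im[:,:,::-1]); c=ctrl.calibration(n); print(n,np.round(c["K"],1).tolist(),np.round(c["R"],3).tolist(),np.round(c["t"],3).tolist())
s=ctrl.state(); print(s["time_s"],s["ee_pos"],np.round(s["tool_rot"],3).tolist(),s["wrist_force"])
E
```

```text
pics
scene [[451.7, 0.0, 318.9], [0.0, 451.7, 194.1], [0.0, 0.0, 1.0]] [[-0.619, -0.786, 0.011], [-0.428, 0.325, -0.843], [0.659, -0.526, -0.538]] [0.416, 0.284, 0.775]
top [[502.6, 0.0, 322.9], [0.0, 502.6, 189.3], [0.0, 0.0, 1.0]] [[-0.008, -1.0, -0.012], [-0.982, 0.011, -0.19], [0.19, 0.01, -0.982]] [0.067, 0.587, 1.162]
0.1 [ 0.22095836 -0.5840965   0.21489206] [[0.935, 0.354, -0.001], [0.354, -0.935, 0.002], [-0.0, -0.002, -1.0]] [ 0.13431459  0.18567496 -0.58804378]
```

View pics/scene0.png

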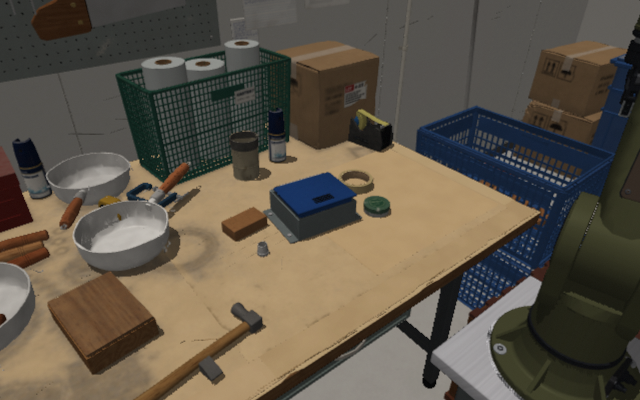

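View pics/top0.png

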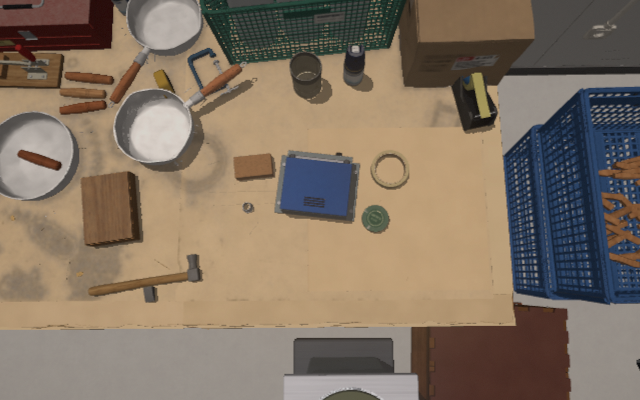

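The scene picture shows the box at about (313,203). In the top picture the blue cover spans about (282-355, 157-218), with the ridges at (314,202) on the robot's side. The sanding block (253,166) and ferrule (248,207) are to its left; the tape (390,169) and tin (375,218) are to its right.

```bash
cat > h.py <<'E'
from cell import ctrl
import cv2,numpy as np
def ray(n,uv,z):
    c=ctrl.calibration(n);K,R,t=map(np.array,(c["K"],c["R"],c["t"]))
    C=-R.T@t; d=R.T@np.linalg.solve(K,[uv[0],uv[1],1.]); return C+d*(z-C[2])/d[2]
def proj(n,X):
    c=ctrl.calibration(n);K,R,t=map(np.array,(c["K"],c["R"],c["t"]))
    p=K@(R@np.array(X)+t); return p[:2]/p[2]
def comps(m,amin=20):
    n,l,s,c=cv2.connectedComponentsWithStats(m.astype(np.uint8)); return [(s[i],c[i],l==i) for i in range(1,n) if s[i][4]>=amin]
E
python3 - <<'E'
from h import *
im=cv2.imread("pics/top0.png"); hsv=cv2.cvtColor(im,cv2.COLOR_BGR2HSV); h,s,v=cv2.split(hsv)
m=(h>105)&(h<125)&(s>150)&(v>70); m[:,:260]=0;m[:,370:]=0;m[:140]=0;m[230:]=0
cnt=max(cv2.findContours(m.astype(np.uint8),0,2)[0],key=cv2.contourArea)
pts=np.array([ray("top",p[0],.078)[:2] for p in cnt])
r=cv2.minAreaRect((pts*1000).astype(np.float32)); print(r, cv2.boxPoints(r).round().tolist())
rid=cv2.drawContours(np.zeros(m.shape,np.uint8),[cnt],-1,1,-1).astype(bool)&(v<60); rid=cv2.erode(cv2.drawContours(np.zeros(m.shape,np.uint8),[cnt],-1,1,-1),np.ones((7,7))).astype(bool)&~m
for q in comps(rid,5): print(q[0],q[1],ray("top",q[1],.078))
im2=cv2.imread("pics/scene0.png"); h,s,v=cv2.split(cv2.cvtColor(im2,cv2.COLOR_BGR2HSV))
m=(h>105)&(h<125)&(s>150)&(v>70); m[:,:260]=0;m[:,370:]=0;m[:160]=0;m[230:]=0
cnt=max(cv2.findContours(m.astype(np.uint8),0,2)[0],key=cv2.contourArea)
pts=np.array([ray("scene",p[0],.078)[:2] for p in cnt])
r=cv2.minAreaRect((pts*1000).astype(np.float32)); print(r)
E
```

```text
Traceback (most recent call last):
ValueError: max() iterable argument is empty
```

```bash
cat > m.py <<'E'
from h import *
for n,(a,b,c,d) in (("top",(260,370,140,230)),("scene",(260,370,160,230))):
    im=cv2.imread(f"pics/{n}0.png"); h,s,v=cv2.split(cv2.cvtColor(im,cv2.COLOR_BGR2HSV))
    m=(h>100)&(h<130)&(s>130)&(v>50); k=np.zeros_like(m);k[c:d,a:b]=1;m&=k
    if not m.any(): print(im[187,318],im[195,318]);continue
    cnt=max(cv2.findContours(m.astype(np.uint8),0,2)[0],key=cv2.contourArea)
    pts=np.array([ray(n,p[0],.078)[:2] for p in cnt])
    r=cv2.minAreaRect((pts*1000).astype(np.float32)); print(n,r, cv2.boxPoints(r).round().tolist())
    f=cv2.erode(cv2.drawContours(np.zeros(m.shape,np.uint8),[cnt],-1,1,-1),np.ones((7,7))).astype(bool)&~m
    for q in comps(f,5): print(q[0],q[1],ray(n,q[1],.078))
E
python3 m.py; python3 -c "
from h import *
im=cv2.imread('pics/top0.png');print(im[187,318],cv2.cvtColor(im,cv2.COLOR_BGR2HSV)[187,318])"
```

```text
[113  74  58] [114  75  58]
scene ((587.9137573242188, 82.89305114746094), (161.0433807373047, 127.2618408203125), 83.11431884765625) [[515.0, 11.0], [641.0, -5.0], [661.0, 155.0], [534.0, 170.0]]
[313 194  21   9  98] [322.78571429 197.95918367] [0.55282115 0.083462   0.078     ]
[113  74  58] [111 124 113]
```

```bash
sed -i 's/s>130/s>95/' m.py; python3 m.py
```

```text
top ((591.8367309570312, 77.87332916259766), (156.57415771484375, 124.96078491210938), 82.9317626953125) [[520.0, 8.0], [644.0, -8.0], [663.0, 148.0], [539.0, 163.0]]
[303 197  23  11 148] [313.89189189 201.66891892] [0.55369316 0.08249545 0.078     ]
scene ((587.9784545898438, 82.62181854248047), (161.5664520263672, 127.45547485351562), 83.11431884765625) [[515.0, 10.0], [642.0, -5.0], [661.0, 155.0], [534.0, 170.0]]
[313 194  21   9  98] [322.78571429 197.95918367] [0.55282115 0.083462   0.078     ]
```

```bash
cat > s.py <<'E'
from h import *
import sys
a=-0.1217; X=np.array([np.cos(a),np.sin(a),0]);Y=np.array([-X[1],X[0],0])
H=np.array([.552,.084,0])+.105*X
def st():
    s=ctrl.state();T=np.array(s["tool_rot"]);p=np.array(s["ee_pos"]);d=p-H
    print("t",round(s["time_s"],2),"box-frame TCP mm",np.round([d@X*1000,d@Y*1000,p[2]*1000],1),"yaw",round(np.arctan2(T[1,0],T[0,0]),3),"zax",np.round(T[:,2],3),"F",np.round(s["wrist_force"],1),"open",s["opening"])
if __name__=="__main__": st()
E
python3 -m handwheel '[[[0,0,0],0.121],[[0,0,0],0.121],[[0,0,0],0.121],[[0,0,0],0.121],[[1.37,-3.9,0],0],[[1.37,-3.9,0],0],[[1.37,-3.9,0],0],[[1.37,-3.9,0],0],[[1.37,-3.9,0],0],[[1.37,-3.9,0],0],[[1.37,-3.9,0],0],[[1.37,-3.9,0],0]]' 0; python3 s.py
```

```text
time_s: 1.3
ee_pos: [0.3683, -0.2866, 0.2156]
tool_rot: [[0.993, -0.122, -0.0], [-0.122, -0.993, 0.0], [-0.0, -0.0, -1.0]]
wrist_force: [0.3, -0.2, 0.2]
opening: -0.003
grasp_force: 0.0
t 1.3 box-frame TCP mm [-242.4 -390.1  215.6] yaw -0.122 zax [-0.  0. -1.] F [ 0.3 -0.2  0.2] open -0.0025187117936429286
```

```bash
python3 -m handwheel '[[[1.37,-3.9,0],0],[[1.37,-3.9,0],0],[[1.37,-3.9,0],0],[[1.37,-3.9,0],0],[[1.37,-3.9,0],0],[[1.37,-3.9,0],0],[[1.37,-3.9,0],0],[[1.37,-3.9,0],0],[[1.37,-3.9,0],0],[[1.37,-3.9,0],0],[[0,0,4],0],[[0,0,5],0]]'; python3 s.py; python3 -c "
from h import *
cv2.imwrite('pics/s1.png',cv2.resize(ctrl.capture('scene')[120:270,210:410,::-1],None,fx=4,fy=4))"
```

```text
time_s: 2.5
ee_pos: [0.5534, 0.0845, 0.1261]
tool_rot: [[0.993, -0.119, 0.005], [-0.119, -0.993, 0.002], [0.005, -0.002, -1.0]]
wrist_force: [1.6, -0.4, -1.0]
opening: 0.002
grasp_force: 0.0
t 2.5 box-frame TCP mm [-103.6    0.6  126.1] yaw -0.119 zax [ 0.005  0.002 -1.   ] F [ 1.6 -0.4 -1. ] open 0.0018331743116687357
```

View pics/s1.png

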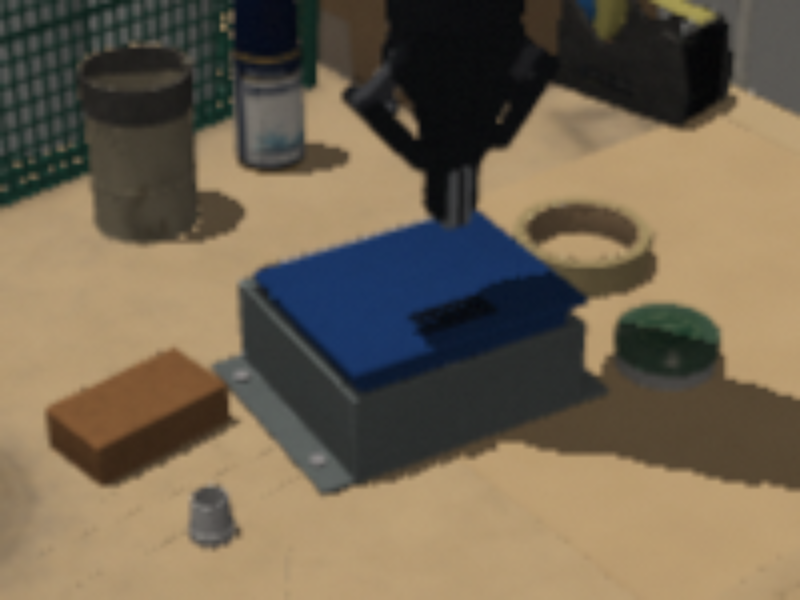

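The fingertips show at about (324,176) in the full frame and the ridges at (323,198), so I am checking the offset.

```bash
python3 -c "
from h import *
import s
for z in (.078,.112,.126,.14): print(z,proj('scene',[.5534,.0845,z]))
s.st()"
```

```text
0.078 [322.28277177 197.99838347]
0.112 [322.50496664 185.54839523]
0.126 [322.59875759 180.29311586]
0.14 [322.69393342 174.96023842]
t 2.55 box-frame TCP mm [-109.1   -2.4  117.1] yaw -0.121 zax [-0.01  -0.001 -1.   ] F [-3.7 -0.4 -5.7] open -0.0019263557709646253
```

```bash
python3 -m handwheel '[[[0,0,0],0],[[0,0,0],0],[[0,0,0],0],[[0,0,1],0],[[0,0,1],0],[[0,0,0.5],0],[[0,0,0],0]]'; python3 s.py;python3 -c "
from h import *
cv2.imwrite('pics/s2.png',cv2.resize(ctrl.capture('scene')[150:230,260:370,::-1],None,fx=6,fy=6))"
```

```text
time_s: 3.25
ee_pos: [0.5509, 0.082, 0.0997]
tool_rot: [[0.993, -0.122, -0.002], [-0.122, -0.993, -0.0], [-0.002, 0.001, -1.0]]
wrist_force: [0.1, -0.3, -0.1]
opening: -0.004
grasp_force: 0.0
t 3.25 box-frame TCP mm [-105.9   -2.2   99.7] yaw -0.122 zax [-0.002 -0.    -1.   ] F [ 0.1 -0.3 -0.1] open -0.004003198555034126
```

View pics/s2.png

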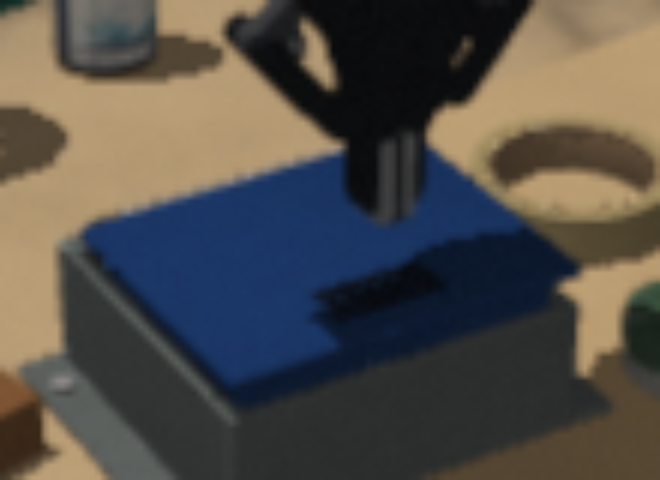

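The tip is at about (325,187) and the ridges at (323,198). I'll descend with the force watched.

```bash
for i in 1 2 3; do python3 -m handwheel '[[[0,0,0.4],0],[[0,0,0.4],0],[[0,0,0],0]]' | egrep 'ee_pos|force'; done; python3 s.py
```

```text
ee_pos: [0.5512, 0.0821, 0.0922]
wrist_force: [-0.5, 0.5, 0.2]
grasp_force: 0.0
ee_pos: [0.5512, 0.0821, 0.0841]
wrist_force: [-0.1, 0.7, 0.1]
grasp_force: 0.0
ee_pos: [0.5512, 0.0821, 0.0761]
wrist_force: [-0.1, -0.1, 0.5]
grasp_force: 0.0
t 4.2 box-frame TCP mm [-105.6   -2.    76.1] yaw -0.122 zax [-0.001 -0.    -1.   ] F [-0.1 -0.1  0.5] open 0.0014950676128335906
```

```bash
for i in 1 2; do python3 -m handwheel '[[[0,0,0.3],0],[[0,0,0],0]]' | egrep 'ee_pos|wrist'; done; python3 -c "
from h import *
cv2.imwrite('pics/s3.png',cv2.resize(ctrl.capture('scene')[150:230,260:370,::-1],None,fx=6,fy=6))"
```

```text
ee_pos: [0.5514, 0.0821, 0.0734]
wrist_force: [-0.6, 1.0, -0.6]
ee_pos: [0.5514, 0.0821, 0.0704]
wrist_force: [-0.3, -0.2, -0.1]
```

View pics/s3.png

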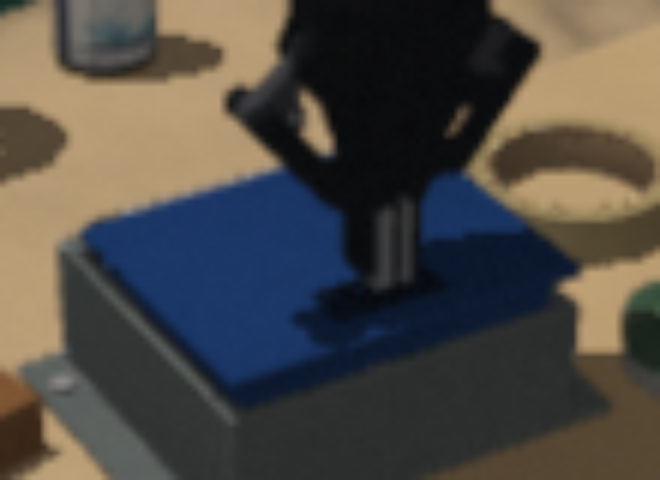

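The tip is at (325,198), just over the ridges, so it ends some 20 mm higher than its nominal offset. I'll keep descending by force.

```bash
for i in 1 2 3; do python3 -m handwheel '[[[0,0,0.2],0],[[0,0,0],0]]' | egrep 'ee_pos|wrist'; done
```

```text
ee_pos: [0.5514, 0.0822, 0.0685]
wrist_force: [-0.7, 0.0, 0.2]
ee_pos: [0.5514, 0.0821, 0.0665]
wrist_force: [0.1, 0.0, 0.2]
ee_pos: [0.5514, 0.0821, 0.0644]
wrist_force: [-0.3, -0.7, 0.1]
```

```bash
for i in 1 2 3 4; do python3 -m handwheel '[[[0,0,0.2],0],[[0,0,0],0]]' | egrep 'ee_pos|wrist'; done
```

```text
ee_pos: [0.5517, 0.0822, 0.0626]
wrist_force: [-0.4, -0.1, 2.1]
ee_pos: [0.5516, 0.0822, 0.0606]
wrist_force: [-0.5, -0.3, 2.2]
ee_pos: [0.5515, 0.0822, 0.0585]
wrist_force: [-0.1, -0.2, 3.0]
ee_pos: [0.5515, 0.0822, 0.0565]
wrist_force: [-0.7, 0.0, 2.2]
```

Contact comes at TCP z = 0.063, so tip z = reading + 15 mm. Pressing on to the stop.

```bash
for i in 1 2 3; do python3 -m handwheel '[[[0,0,0.2],0],[[0,0,0],0]]' | egrep 'ee_pos|wrist'; done
```

```text
ee_pos: [0.5515, 0.0822, 0.0545]
wrist_force: [-0.9, -0.5, 1.7]
ee_pos: [0.5516, 0.0822, 0.0533]
wrist_force: [-2.2, -0.6, 8.9]
ee_pos: [0.5517, 0.0822, 0.0529]
wrist_force: [-8.8, -1.0, 25.1]
```

```bash
python3 -m handwheel '[[[0,0,-1],0],[[-3,0,-3],0],[[-3.5,0,-3],0],[[-3.5,0,-3],0],[[-2,0,-3],0],[[0,0,-2],0],[[0,0,0],0],[[0,0,0],0],[[0,0,0],0],[[0,0,0],0],[[0,0,0],0],[[0,0,0],0]]'; python3 s.py;python3 -c "
from h import *
cv2.imwrite('pics/t4.png',cv2.resize(np.hstack([ctrl.capture('top')[110:260,230:430,::-1],ctrl.capture('scene')[110:260,230:430,::-1]]),None,fx=2,fy=2))"
```

```text
time_s: 7.85
ee_pos: [0.4323, 0.0968, 0.2001]
tool_rot: [[0.993, -0.122, -0.001], [-0.122, -0.993, -0.0], [-0.001, 0.0, -1.0]]
wrist_force: [0.2, -0.7, 0.2]
opening: 0.001
grasp_force: 0.0
t 7.85 box-frame TCP mm [-225.4   -1.9  200.1] yaw -0.122 zax [-0.001 -0.    -1.   ] F [ 0.2 -0.7  0.2] open 0.0011183240967196477
```

View pics/t4.png

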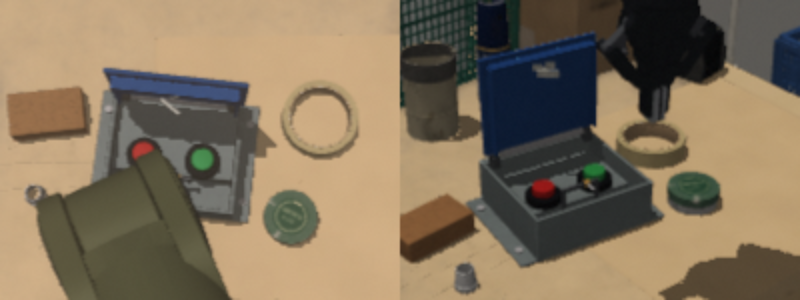

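The cover is open. The green button is on the right (−y), at about (332,190) in the top view, and the red one at (301,186).

Run:
```python
from s import *
im=ctrl.capture("top"); h,s,v=cv2.split(cv2.cvtColor(im,cv2.COLOR_RGB2HSV))
m=(h>50)&(h<75)&(s>120); m[:,:310]=0;m[:,350:]=0;m[:170]=0;m[210:]=0
for q in comps(m,20):
    p=ray("top",q[1],.057)-H; print(q[0],q[1],p@X,p@Y)
```

```text
[327 185   9   9  63] [330.95238095 188.80952381] -0.06373181102186785 -0.037694435609502606
```

```bash
python3 -m handwheel '[[[4,1,0],0],[[4,1,0],0],[[4,1,0],0],[[3.7,0.4,0],0],[[0,0,3],0],[[0,0,3],0],[[0,0,3],0],[[0,0,3],0],[[0,0,2],0],[[0,0,0],0],[[0,0,0],0]]'; python3 s.py
```

```text
time_s: 9.1
ee_pos: [0.5842, 0.044, 0.0609]
tool_rot: [[0.993, -0.122, -0.0], [-0.122, -0.993, 0.0], [-0.0, -0.0, -1.0]]
wrist_force: [0.3, 0.1, 0.1]
opening: -0.002
grasp_force: 0.0
t 9.1 box-frame TCP mm [-68.2 -35.8  60.9] yaw -0.122 zax [-0.  0. -1.] F [0.3 0.1 0.1] open -0.0023245249506628905
```

Measured green at (−64,−38), against the nominal (−66,−36). The tip is above it at (−68,−36). Pressing down in small steps.

```bash
python3 -m handwheel '[[[0,0.1,0.7],0],[[0,0.1,0.7],0],[[0,0,0],0]]' | egrep 'ee_pos|wrist'; for i in 1 2 3 4 ; do python3 -m handwheel '[[[0,0,0.2],0],[[0,0,0],0]]' | egrep 'ee_pos|wrist'; done
```

```text
ee_pos: [0.5836, 0.0415, 0.0463]
wrist_force: [-0.7, 0.4, 0.3]
ee_pos: [0.5839, 0.0419, 0.0447]
wrist_force: [0.4, -0.7, -0.4]
ee_pos: [0.5838, 0.042, 0.0426]
wrist_force: [0.0, -0.1, -0.1]
ee_pos: [0.584, 0.042, 0.0406]
wrist_force: [0.5, 0.4, 2.1]
ee_pos: [0.5841, 0.042, 0.0387]
wrist_force: [-0.4, 0.1, 2.1]
```

```bash
python3 -m handwheel '[[[0,0,0.2],0],[[0,0,0],0]]' | egrep 'ee_pos|wrist'; for i in 1 2; do python3 -m handwheel '[[[0,0,0.05],0],[[0,0,0],0]]' | egrep 'ee_pos|wrist'; done
```

```text
ee_pos: [0.5841, 0.042, 0.0367]
wrist_force: [0.5, -0.2, 3.1]
ee_pos: [0.584, 0.042, 0.0363]
wrist_force: [-0.1, -0.1, 3.4]
ee_pos: [0.584, 0.042, 0.0357]
wrist_force: [1.0, 0.4, 4.7]
```

```bash
for i in 1 2; do python3 -m handwheel '[[[0,0,0.04],0],[[0,0,0],0]]' | egrep 'ee_pos|wrist';done
```

```text
ee_pos: [0.5841, 0.042, 0.0355]
wrist_force: [0.4, -0.4, 4.5]
ee_pos: [0.5841, 0.042, 0.0355]
wrist_force: [-0.8, 1.5, 7.6]
```

Button is at its bottom. Releasing, then going up and over behind the cover.

```bash
python3 -m handwheel '[[[0,0,-2],0],[[-0.3,0,-4],0],[[-0.3,0,-4],0],[[-0.3,0,-4],0],[[0,0,-4],0],[[0,0,-4],0],[[0,0,-1],0],[[0,0,0],0]]'|grep -E 'ee_pos|wrist'; python3 s.py; python3 -m handwheel '[[[3,-0.8,0],0],[[4,-1,0],0],[[4,-1,0],0],[[3,-1,0],0],[[0,0,0],0],[[0,0,0],0]]'|egrep 'ee_pos|wrist'; python3 s.py;python3 -c "
from h import *
cv2.imwrite('pics/t5.png',cv2.resize(np.hstack([ctrl.capture('top')[110:260,230:430,::-1],ctrl.capture('scene')[80:230,230:430,::-1]]),None,fx=2,fy=2))"
```

```text
ee_pos: [0.5755, 0.0431, 0.2662]
wrist_force: [-1.2, 0.6, -0.8]
t 12.0 box-frame TCP mm [-76.7 -37.8 266.2] yaw -0.122 zax [ 0.003  0.    -1.   ] F [-1.2  0.6 -0.8] open 0.0014690927452712514
ee_pos: [0.7177, 0.0638, 0.2613]
wrist_force: [-0.5, 0.3, -0.6]
t 12.6 box-frame TCP mm [6.200e+01 1.000e-01 2.613e+02] yaw -0.122 zax [-0.005 -0.    -1.   ] F [-0.5  0.3 -0.6] open -0.0018506373641876907
```

View pics/t5.png

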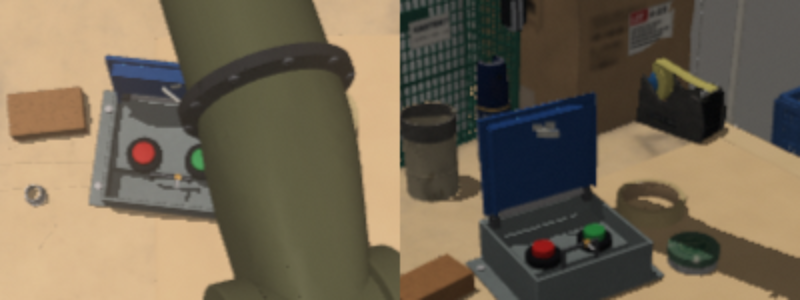

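The cover is upright and both buttons are up. The tool is behind the cover at +62 mm. Descending and approaching its outer face.

```bash
python3 -m handwheel '[[[0,0,2],0],[[0,0,3],0],[[0,0,3],0],[[0,0,1],0],[[0,0,0],0],[[-1.5,0,0],0],[[-1.5,0,0],0],[[-0.5,0,0],0],[[0,0,0],0]]'|grep -E 'wrist'; python3 s.py
```

```text
wrist_force: [-0.0, -0.2, 0.5]
t 13.6 box-frame TCP mm [ 28.1   0.3 177. ] yaw -0.122 zax [ 0.003  0.    -1.   ] F [-0.  -0.2  0.5] open 0.0044928806447403725
```

```bash
python3 -m handwheel '[[[0,0,0.3],0],[[-1,0,0],0],[[-1,0,0],0],[[-1,0,0],0],[[-1,0,0],0],[[-1,0,0.3],0],[[-1,0,0.4],0],[[-0.8,0,0.4],0],[[0,0,0],0]]'|grep -E 'wrist'; python3 s.py;python3 -c "
from h import *
cv2.imwrite('pics/t6.png',cv2.resize(ctrl.capture('scene')[80:230,230:430,::-1],None,fx=3,fy=3))"
```

```text
wrist_force: [-0.4, -0.0, 1.2]
t 14.5 box-frame TCP mm [-41.7   0.3 160.8] yaw -0.121 zax [-0.001 -0.    -1.   ] F [-0.4 -0.   1.2] open 0.001392989234551361
```

View pics/t6.png

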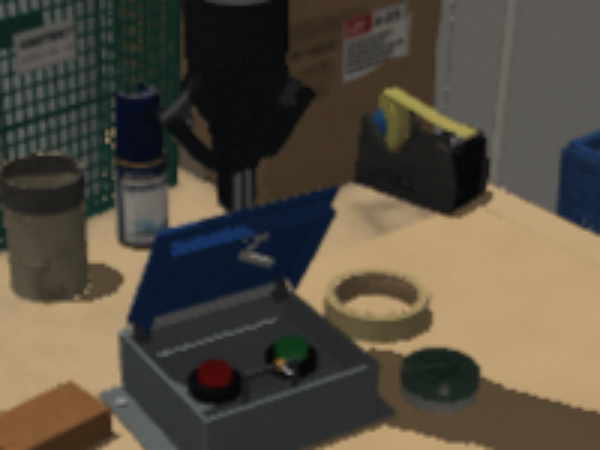

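The cover is leaning forward, with the tip behind its front edge at about (240,200). Continuing along the arc.

```bash
python3 -m handwheel '[[[-1.2,0,0.8],0],[[-1.2,0,0.9],0],[[-1,0,1.1],0],[[-0.9,0,1.2],0],[[-0.7,0,1.3],0],[[-0.6,0,1.4],0],[[-0.3,0,1],0],[[-0.3,0,1],0],[[0,0,0],0]]'|grep -E 'wrist'; python3 s.py; for i in 1 2; do python3 -m handwheel '[[[0,0,0.3],0],[[0,0,0],0]]' | egrep 'ee_pos|wrist';done
```

```text
wrist_force: [-0.2, 0.2, 2.8]
t 15.45 box-frame TCP mm [-102.7    0.    72.8] yaw -0.122 zax [-0.002 -0.    -1.   ] F [-0.2  0.2  2.8] open -0.00219937590286601
ee_pos: [0.5548, 0.0838, 0.0709]
wrist_force: [-1.5, 0.4, 2.3]
ee_pos: [0.5549, 0.0838, 0.0678]
wrist_force: [0.1, 0.7, 1.4]
```

```bash
python3 -m handwheel '[[[0,0,0.3],0],[[0,0,0.3],0],[[0,0,0.3],0],[[0,0,0.2],0],[[0,0,0],0]]'|egrep 'ee_pos|wrist'; for i in 1 2 3; do python3 -m handwheel '[[[0,0,0.12],0],[[0,0,0],0]]' | egrep 'ee_pos|wrist';done
```

```text
ee_pos: [0.5545, 0.0838, 0.0565]
wrist_force: [-1.9, 0.5, 2.8]
ee_pos: [0.5546, 0.0838, 0.0555]
wrist_force: [-2.2, 0.1, 1.6]
ee_pos: [0.5547, 0.0838, 0.0544]
wrist_force: [-1.6, 1.4, 2.6]
ee_pos: [0.5548, 0.0838, 0.0537]
wrist_force: [-2.3, 0.5, 5.7]
```

```bash
python3 -m handwheel '[[[0,0,0.1],0],[[0,0,0],0],[[0,0,0],0]]' | egrep 'ee_pos|wrist'
```

```text
ee_pos: [0.5548, 0.0838, 0.0534]
wrist_force: [-6.2, -0.9, 13.9]
```

At the stop with 14 N. Lifting gently and then clear.

```bash
python3 -m handwheel '[[[0,0,-0.4],0],[[0,0,-0.4],0],[[0,0,-0.4],0],[[0,0,-0.6],0],[[0,0,-0.6],0],[[0,0,0],0],[[0,0,0],0]]' | egrep 'ee_pos|wrist'; python3 -m handwheel '[[[-1,0,-2],0],[[-2,0,-3],0],[[-3,0,-3],0],[[-3,0,-3],0],[[-3,0,-2],0],[[0,0,0],0],[[0,0,0],0],[[0,0,0],0],[[0,0,0],0],[[0,0,0],0],[[0,0,0],0],[[0,0,0],0]]' | egrep 'time|ee_pos|wrist';python3 -c "
from h import *
cv2.imwrite('pics/t7.png',cv2.resize(np.hstack([ctrl.capture('top')[110:260,230:430,::-1],ctrl.capture('scene')[110:260,230:430,::-1]]),None,fx=2,fy=2))"
```

```text
ee_pos: [0.5549, 0.0837, 0.0765]
wrist_force: [-0.4, -0.4, -0.1]
time_s: 19.15
ee_pos: [0.4358, 0.0984, 0.2059]
wrist_force: [-0.5, 1.0, -1.0]
```

View pics/t7.png

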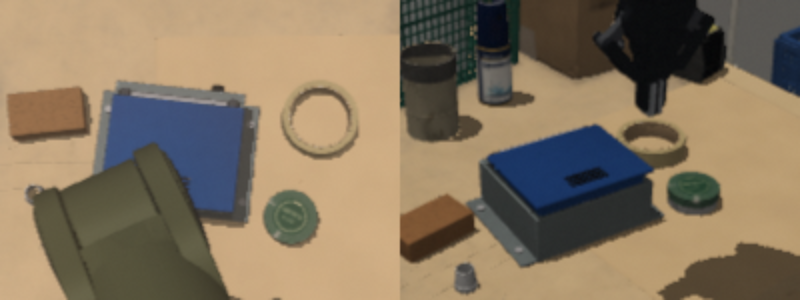

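The cover is shut and stays level with the robot clear, and the things round the box are where they were.

```bash
python3 -m handwheel '[[[0,0,0],0],[[0,0,0],0],[[0,0,0],0],[[0,0,0],0],[[0,0,0],0]]' | grep time; python3 -c "
from cell import ctrl
print(ctrl.finish_job())"
```

```text
time_s: 19.75
the job is handed in; nothing more can be done
None
```

I popped the cover open, pressed the green button fully down and released it, then latched the cover shut again and handed the job in at about 20 s. The red button was not pressed and nothing round the box was moved; the first press on the cover peaked at about 25 N (20 N was the stated safe limit) and the green button briefly read 7.6 N (6 N stated safe).

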